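# Level the lazy susan's stand and hold the foot

### The arm

A 6-joint arm with a two-finger parallel gripper is mounted at the origin on the work surface. World frame = base frame: x ahead of the robot, y to its left, z up, the work surface at z = 0. Lengths are in mm, angles in rad, forces in N, time in s.
With the tool pointing down it reaches from about 150 to 775 mm from the base axis. Payload 6.1 kg.
Tool frame: the origin (TCP) lies on the mounting face of the last link; the fingertips stand 173 mm ahead of it and the grasp point (between the pads) lies 155 mm ahead of it (ctrl.grip_point_offset is the distance from the TCP to the grasp point, in mm); z points along the fingers, y is the line along which they close (so a half turn about z gives the same grasp; the last joint's range is limited). The gripper opens to 85 mm and grips with 20 to 120 N. Pads are 22 mm wide; open, the fingers measure 114 mm over their backs; the gripper's body (76 mm by 85 mm) begins 54 mm behind the grasp point. The pads swing forward as they close: fully open they stand 13 mm farther back than shut.
Start: joints at [-1.173, 0.126, -0.04, 1.405, 0, 1.571], TCP at [203.373, -483.992, 404.695] pointing down, gripper open.
Joint ranges: [-2.72, 2.72], [-0.95, 1.95], [-1.27, 1.35], [-1.78, 2.02], [-1.46, 1.47], [-3.14, 3.14]. Speed limits (rad/s): [2.39, 2.39, 3.01, 3.14, 3.14, 3.14].

### API

Orientations are given as a unit quaternion [w, x, y, z].
In Python, from workcell import ctrl gives the robot as it stands.
- The arm moves only by the tool drive_tool, never from a script. Its argument "series" is text: rows parted by semicolons, each of 5 numbers parted by spaces: the closure in counts, from 0 (fully open) to 255 (shut), then the shift along the world's x, y, z in mm, then the turn about the world's z in rad. A call has 1 to 8 rows; each row shifts and turns the commanded pose from where the row before left it; what a row does not reach is not made up. A row lasts 1/12 s, in which the tool goes at most 41.7 mm and 7.16 degrees, less where a joint would pass 70% of its speed; a pose out of reach is approached as far as the arm can. A call with a gripper value outside its range is refused whole. The fingers move at their own pace and stop on an object; "grip_force" is the grip in N (left out, the last holds). Time passes only in rows, so rows that do not move let the fingers close. It gives the time, the measured TCP pose, the force, the opening and the grip force at its end, in the units of the state.
- ctrl.read_state(): the state, without advancing time (a new reading comes with each control period).
- ctrl.grab_frame(name): name is "side" or "top"; returns the picture (400x640x3 uint8, red, green, blue); there is no depth.
- ctrl.camera_params(name): a dict with "camera_matrix" (3x3 intrinsics, pixels), "k1" (the pictures are not rectified: a ray, as slopes to the right and down, at radius r is drawn at 1 + k1 r^2 times it, then the intrinsics apply), "R" (3x3) and "t" (3): a world point X has camera coordinates R X + t. Camera axes: x right, y down, z forward; pixel columns grow to the right and rows downward; lengths in mm; the calibration is good to about 2 mm. A picture is of the moment at which its call begins. camera_params takes no time and is no camera call.
- ctrl.job_done(): hands the job in; it is judged then, once.
Trained networks look in the newest picture that a camera, given by its name, has taken for a name from the list of things; names that differ only in an ending like _2 or _b are one class to them, and where a whole thing is asked for, a point or a joint stands for the part that bears it (a point fixed in the world has none). Each returns a list of dicts, best first, with "conf" (0 to 1); they miss things now and then, are a little off and sometimes report something else, mostly with a low value. They report only what shows in the picture. A call takes as long as a camera call.
- ctrl.silhouettes(camera, thing): "mask" (400x640 bool, what is visible of it) and "location" ([column, row] in pixels, amid what is visible of it).
The state is a dict: "clock": time; "q": joint angles; "joint_velocities": joint speeds; "joint_efforts": joint torques, N m; "position": TCP position; "ee_rot": TCP orientation; "force": force on the tool from outside, world axes, zero at the start; "moment": the same for the moment, N m; "finger_gap": finger opening in mm; "grasp_force": force on a finger pad.
Only numpy, scipy, OpenCV 4.12 (cv2) and the standard library are available. Lean on these libraries where they do the work, as an engineer would, in place of code of your own. Each camera call takes 0.05 s, during which the arm holds its last target. There are 200 camera calls.

### The job

The lazy susan creeps round by itself because its stand is out of level: lay the pocket spirit level flat on the bare wood midway between the caddy and the levelling knob, lengthwise along the board, and let go of it. Then take the knob, press it down until its foot stands firmly on the glass, and turn it until the bubble sits in the middle between the two lines. Finish still holding the knob and pressing it down with the bubble centred, so that I can tighten the locknut; leave the mug, pencil cup, spinning top and magenta box alone.

Things in the scene. Friction and masses are not known exactly. Their poses are not given: they have to be found in the camera images.
- level: Pocket spirit level, aluminium bar 110 long (x) x 24 wide (y) x 28 mm high (z), about 0.16 kg, loose on the table at the robot's left, right way up. Origin: centre of its underside. In its top a green vial 72 mm long along x, with a white bubble 18 mm long and two black lines 12.5 mm either side of the middle. The ends are alike. Grasp it across its width.
- bubble (a joint): Bubble's offset (m) from the middle of the vial along the level's own +x; 0 = centred, range -0.024 to 0.024. It drifts to the level's higher end, about 0.8 m per rad of slope (14 mm per degree), and takes 2 to 3 s to settle.
- spot (a point): Middle of the bare wood on top of the stand's sprung board, where the level is to lie. x points along the board from caddy to levelling knob, y across, z up out of the board (tilts with it). Board 395 x 170 x 16 mm. Bare wood from x = -85 mm (caddy wall) to +86 mm (knob's disc). Unpressed, the board slopes up 0.06 rad to the knob and this point is 60 mm above the table; board level: 46 mm.
- hinge (a point): Middle of the board's hinge line (along y), 235 mm from spot on the caddy's side, 38 mm above the table; fixed to the stand, x along the stand towards the knob. A spring lifts the board's knob end to a stop at 0.06 rad; pressing it down takes 2 to 6 N at the knob, and any more loads the foot on the glass.
- knob_grip (a point): Middle of the grip bar of the black levelling knob, 115 mm from spot along the board's +x. The bar is 50 long (x) x 12 wide (y) x 26 mm high and stands on a disc 58 mm across whose top is 13 mm below this point; z is the knob's axis, up. 85 mm above the table with the foot on the glass, 22 to 32 mm higher unpressed.
- knob: The levelling knob. Origin: centre of the disc's underside; x along the bar, z up. Clockwise from above drives the foot out 6 mm per rad: with the foot pressed on the glass the knob keeps its height and the board's knob end rises 0.017 rad per rad of turn (bubble 14 mm). At the start the foot is 0.4 to 1.4 rad of turn too short. Turning takes about 0.1 N m; it stays where turned.
- foot: The levelling foot, a black rubber pad 28 mm across under the board, at the end of the knob's screw, 350 mm from the hinge. Origin: centre of its underside, on the knob's axis; height 0 = standing on the glass.
- table: The fixed glass-topped table; its top is at height 0.
- mug: White ceramic mug, 80 mm across, 90 high. Bystander. Origin: centre of its underside.
- pencil_cup: Steel pencil cup, 74 mm across, 100 high. Bystander. Origin: centre of its underside.
- spinning_top: Wooden spinning top, 54 mm across, 70 high, standing on its flat crown, steel tip up. Bystander. Origin: centre of its underside.
- magenta_box: Closed magenta plastic box, 110 x 160 x 60 mm. Bystander. Origin: centre of its underside.

How it is judged (in metres and radians):
On the way, in this order (a step that is already met when the one before it is completed fails the run):
1. the spirit level lies flat and lengthwise on the bare wood of the board, let go (x of level in the frame of spot between -0.025 and 0.025 m and y of level in the frame of spot between -0.065 and 0.065 m and z of level in the frame of spot between -0.005 and 0.005 m and angle between the x axis of level and the x axis of spot, either way round below 0.26 rad and angle between the z axis of level and the z axis of spot, either way round below 0.05 rad and contact force between level and the arm below 0.2 N and contact force between level and the fingers below 0.2 N), for 0.2 s.
2. the knob is pressed so that the foot stands on the glass (contact force between foot and table above 1 N and contact force between knob and the fingers above 1 N), for 0.2 s.
At the end, for the whole second after the job is handed in: The level lies flat on the board, untouched, within 25 mm of spot lengthwise and 65 mm across, within 15 degrees of the board's length; the fingers still hold the knob and press its foot on the glass with more than 1 N; the bubble is within 4.5 mm of the middle (all of step 1 and all of step 2 and value of joint bubble between -0.0045 and 0.0045 m); the arm keeps its last pose, push and grip.
It fails at once if the mug is pushed more than 30 mm or tipped over (distance of mug from where it was at the start of the episode above 0.03 m or angle between mug's own z axis and vertical above 0.5 rad).
It fails at once if the pencil cup is pushed more than 30 mm or tipped over (distance of pencil_cup from where it was at the start of the episode above 0.03 m or angle between pencil_cup's own z axis and vertical above 0.5 rad).
It fails at once if the spinning top is pushed more than 30 mm or tipped over (distance of spinning_top from where it was at the start of the episode above 0.03 m or angle between spinning_top's own z axis and vertical above 0.5 rad).
It fails at once if the magenta box is pushed more than 30 mm or tipped over (distance of magenta_box from where it was at the start of the episode above 0.03 m or angle between magenta_box's own z axis and vertical above 0.5 rad).
It also fails if it takes over 67 s, if anything falls off the work surface, if the arm or the gripper's body presses on something with over 40 N, if the wrist force passes 120 N, or if a joint passes its speed limit or range.

## Working session

There is one attempt and no reset: what is moved stays moved. The work goes in short steps, Python scripts to look and compute and a tool call to move; the robot and the scene stay as the last step left them, time stands still between calls to the robot, and variables do not carry over. Pictures are saved under pics/ and viewed, at most 10 in all, crops included, and the job is handed in when it is done.

Besides the shell and the picture viewer there is one more tool, called after ">>>" in YAML: its name, and indented under it one key for each argument. drive_tool: Moves the arm, as the interface text tells. Its arguments: {"type":"object","properties":{"series":{"type":"string"},"grip_force":{"type":"number"}},"required":["series"]}

```bash
mkdir -p pics; ls; cat > h.py <<'E'
import numpy as np, cv2
from workcell import ctrl
def ray(cam,px):
    p=ctrl.camera_params(cam);K=np.array(p["camera_matrix"]);k=p["k1"];R=np.array(p["R"]);t=np.array(p["t"]).ravel()
    d=cv2.undistortPoints(np.array([[px]],float),K,np.array([k,0,0,0,0.])).ravel()
    return -R.T@t, R.T@np.array([d[0],d[1],1])
def atz(cam,px,z):
    o,d=ray(cam,px); return o+d*(z-o[2])/d[2]
def proj(cam,X):
    p=ctrl.camera_params(cam);K=np.array(p["camera_matrix"]);R=np.array(p["R"]);t=np.array(p["t"]).ravel()
    return cv2.projectPoints(np.array([X],float).reshape(-1,1,3),cv2.Rodrigues(R)[0],t,K,np.array([p["k1"],0,0,0,0.]))[0].reshape(-1,2)
def save(cam,name):
    im=ctrl.grab_frame(cam); cv2.imwrite('pics/'+name+'.png',im[:,:,::-1]); return im
E
python3 - <<'E'
from h import *
np.set_printoptions(precision=1,suppress=True)
a=save('top','t0');b=save('side','s0')
cv2.imwrite('pics/both.png',cv2.resize(np.vstack([a,b])[:,:,::-1],(640,800))[:800]) 
for c in ('top','side'):
    print(c,ray(c,(320,200)))
    for n in ('level','knob','knob_grip','spot','mug','pencil_cup','spinning_top','magenta_box'):
        for r in ctrl.silhouettes(c,n)[:2]:
            m=r['mask'].astype(np.uint8); q=cv2.minAreaRect(cv2.findNonZero(m)); print(c,n,round(r['conf'],2),r['location'],m.sum(),q)
s=ctrl.read_state();print(s)
E
```

```text
pics
top (array([448.5,  44.3, 997.9]), array([ 0.1, -0. , -1. ]))
top level 0.64 [194.8, 224.9] 416 ((193.6022186279297, 225.21896362304688), (44.85377883911133, 9.397933959960938), 19.98310661315918)
top knob 0.95 [304.5, 225.4] 450 ((303.75, 225.25001525878906), (24.041629791259766, 21.920310974121094), 45.0)
top knob 0.6 [367.4, 221.5] 10578 ((370.99267578125, 219.9300079345703), (68.56576538085938, 164.98196411132812), 84.07542419433594)
top knob_grip 0.82 [304.8, 226.9] 448 ((304.2500305175781, 225.75003051757812), (22.62741470336914, 23.33452033996582), 45.0)
top spot 0.57 [364.2, 218.3] 10806 ((370.595947265625, 219.91098022460938), (69.667724609375, 165.97772216796875), 83.9909896850586)
top mug 0.73 [223.6, 137.7] 1154 ((225.68698120117188, 138.8055419921875), (46.154632568359375, 32.233856201171875), 67.06790161132812)
top pencil_cup 0.86 [303.5, 116.6] 826 ((302.0, 118.0), (36.0, 28.0), 90.0)
top pencil_cup 0.22 [304.2, 226.1] 459 ((303.5, 225.5), (23.0, 23.0), 90.0)
top spinning_top 0.64 [251.8, 295.0] 365 ((250.6000213623047, 294.70001220703125), (20.57182502746582, 21.
[... 862 characters left out ...]
172.25, 251.25001525878906), (26.16295051574707, 25.455841064453125), 45.0)
side magenta_box 0.6 [445.2, 234.2] 4684 ((445.7691955566406, 230.8461456298828), (85.42383575439453, 59.907623291015625), 33.6900634765625)
side magenta_box 0.51 [171.7, 253.3] 522 ((173.0, 251.0), (26.0, 24.0), 90.0)
{'clock': 0.9, 'q': array([-1.2,  0.1, -0. ,  1.4, -0. ,  1.6]), 'joint_velocities': array([ 0., -0.,  0.,  0.,  0., -0.]), 'joint_efforts': array([  0. , -43.6,  35.3,   0. ,   0. ,  -0. ]), 'position': array([ 203.4, -484. ,  404.7]), 'ee_rot': array([ 0. ,  1. ,  0.2, -0. ]), 'force': array([ 0.3,  1. , -0.3]), 'moment': array([-0.1,  0. , -0. ]), 'grasp_force': 0.0, 'finger_gap': 85.63533644637938}
```

View pics/t0.png

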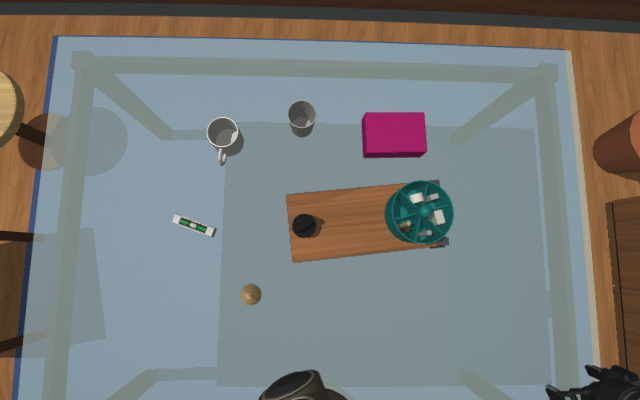

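View pics/s0.png

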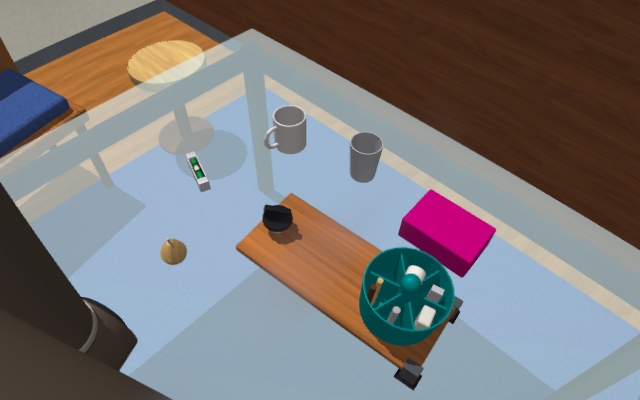

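```bash
python3 - <<'E'
from h import *
np.set_printoptions(precision=1,suppress=True)
print('level c top',atz('top',(193.6,225.2),20),'side',atz('side',(197.3,171.1),16))
m=ctrl.silhouettes('top','level')[0]['mask'].astype(np.uint8)
b=cv2.boxPoints(cv2.minAreaRect(cv2.findNonZero(m)));print(b);print(np.array([atz('top',p,26) for p in b]))
print('knob',atz('top',(304.2,225.5),110),atz('side',(277,214),110))
for p in [(287,195),(293,262.5)]: print('board end',p,atz('top',p,70))
print('spot conts'); m=ctrl.silhouettes('top','spot')[0]['mask'].astype(np.uint8)
c=max(cv2.findContours(m,0,2)[0],key=cv2.contourArea);print(cv2.approxPolyDP(c,3,True).reshape(-1,2).tolist())
for n,px,z in (('mug',(223,132),90),('cup',(302,115),100),('top',(251,295),40),('box',(394,134),60),('caddy',(420,211),100)): print(n,atz('top',px,z))
a=cv2.imread('pics/t0.png')[200:250,280:330];s=cv2.imread('pics/s0.png')[190:240,252:302]
f=lambda x:cv2.resize(cv2.convertScaleAbs(x,alpha=2.2),(400,400),interpolation=cv2.INTER_CUBIC)
cv2.imwrite('pics/k.png',np.hstack([f(a),f(s)]))
E
```

```text
level c top [512.4 322.   20. ] side [515.8 322.7  16. ]
[[170.9 222. ]
 [174.1 213.1]
 [216.3 228.5]
 [213.1 237.3]]
[[519.4 378.6  26. ]
 [542.2 371.8  26. ]
 [504.5 262.2  26. ]
 [481.9 269.3  26. ]]
knob [509.2  38.4 110. ] [513.4  39.6 110. ]
board end (287, 195) [587.   81.8  70. ]
board end (293, 262.5) [422.1  64.   70. ]
spot conts
[[451, 200], [439, 186], [422, 180], [287, 194], [292, 259], [299, 262], [436, 246], [453, 222]]
mug [739.5 242.7  90. ]
cup [783.8  47.6 100. ]
top [341.1 166.7  40. ]
box [ 752.8 -191.8   60. ]
caddy [ 548.2 -241.1  100. ]
```

View pics/k.png

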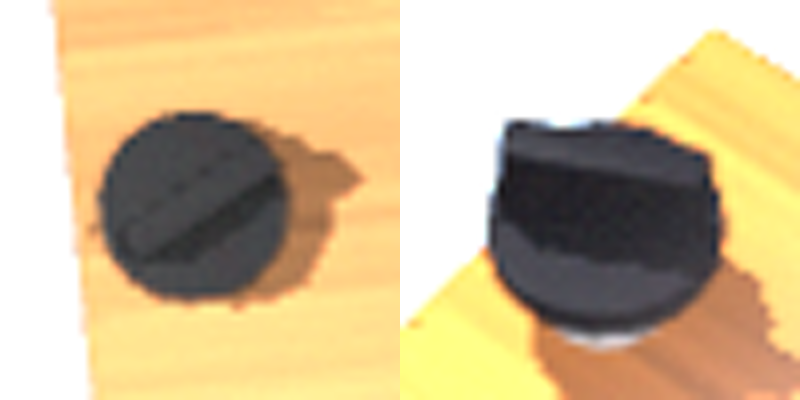

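>>> drive_tool:
  series: "0 13 33 -4 0.035;0 13 34 -4 0.035;0 13 34 -4 0.035;0 13 34 -4 0.035;0 13 34 -4 0.035;0 13 34 -4 0.035;0 13 34 -4 0.035;0 13 34 -4 0.035"
  grip_force: 40

```text
clock: 1.67
position: [307.4, -211.3, 372.7]
ee_rot: [0.0, 0.943, 0.333, 0.0]
force: [0.8, -0.1, -0.2]
finger_gap: 85.5
grasp_force: 0.0
```

>>> drive_tool:
  series: "0 13 33 -4 0.035;0 13 34 -4 0.035;0 13 34 -4 0.035;0 13 34 -4 0.035;0 13 34 -4 0.035;0 13 34 -4 0.035;0 13 34 -4 0.035;0 13 34 -4 0.035"

```text
clock: 2.33
position: [411.5, 60.0, 340.8]
ee_rot: [0.0, 0.887, 0.462, 0.0]
force: [0.4, -1.4, -0.3]
finger_gap: 85.6
grasp_force: 0.0
```

>>> drive_tool:
  series: "0 13 33 -4 0.035;0 13 34 -4 0.035;0 13 34 -4 0.035;0 13 34 -4 0.035;0 13 34 -4 0.035;0 13 34 -4 0.035;0 13 34 -4 0.035;0 11 30 -4 0.035"

```text
clock: 3.0
position: [513.8, 327.3, 308.3]
ee_rot: [-0.0, 0.814, 0.581, 0.0]
force: [0.7, -0.4, 0.6]
finger_gap: 85.4
grasp_force: 0.0
```

>>> drive_tool:
  series: "0 0 -5 -25 0;0 0 0 -30 0;0 0 0 -30 0;0 0 0 -24 0;0 0 0 -16 0;0 0 0 -4 0;0 0 0 0 0"

```text
clock: 3.58
position: [512.9, 319.7, 178.3]
ee_rot: [-0.0, 0.815, 0.58, -0.001]
force: [-0.1, 0.2, -0.2]
finger_gap: 85.6
grasp_force: 0.0
```

>>> drive_tool:
  series: "160 0 0 0 0;200 0 0 0 0;255 0 0 0 0;255 0 0 0 0;255 0 0 0 0;255 0 0 0 0;255 0 0 0 0;255 0 0 0 0"

```text
clock: 4.25
position: [513.6, 320.2, 180.7]
ee_rot: [-0.0, 0.814, 0.58, 0.001]
force: [-0.6, 0.2, 5.3]
finger_gap: 23.0
grasp_force: 41.4
```

>>> drive_tool:
  series: "255 0 0 10 0;255 0 0 30 0;255 0 -10 40 0;255 0 -20 40 0.05;255 0 -30 20 0.05;255 0 -30 0 0.05"

```text
clock: 4.75
position: [514.2, 231.4, 322.9]
ee_rot: [0.001, 0.767, 0.641, 0.004]
force: [0.8, -0.1, -1.5]
finger_gap: 23.3
grasp_force: 40.5
```

```bash
python3 - <<'E'
from h import *
np.set_printoptions(precision=3,suppress=True)
# board edges: knob end corners z=70, caddy-end visible edge points
E=[((287,194.5),70),((422,180),52),((293,262.5),70),((436,246.5),52)]
P=[atz('top',p,z) for p,z in E];print(np.array(P))
for a,b in ((0,1),(2,3)):
    d=P[a]-P[b];print(np.degrees(np.arctan2(d[1],d[0])))
# knob triangulate by disc centre: top crop (195,205)->px ; side disc
for z in (95,100,105,110,115): print(z,atz('top',(280+195/8,200+205/8),z),atz('side',(252+210/8,190+228/8),z))
# bar lower top edge in side
for c,p,q in (('side',(265.75,209),(290.5,213.1)),('top',(280+150/8,200+258/8),(280+280/8,200+180/8))):
    d=atz(c,p,122)-atz(c,q,122);print(c,np.degrees(np.arctan2(d[1],d[0])),np.linalg.norm(d))
E
```

```text
[[ 588.227   81.843   70.   ]
 [ 634.011 -264.099   52.   ]
 [ 422.103   64.034   70.   ]
 [ 464.054 -294.689   52.   ]]
97.53895435005829
96.67030566382455
95 [509.946  37.903  95.   ] [514.979  39.003  95.   ]
100 [509.605  37.938 100.   ] [512.572  36.069 100.   ]
105 [509.265  37.973 105.   ] [510.166  33.136 105.   ]
110 [508.925  38.008 110.   ] [507.76   30.203 110.   ]
115 [508.584  38.043 115.   ] [505.353  27.27  115.   ]
side 122.48418406691283 47.39955210817812
top 121.64829816016281 43.85274820075482
```

>>> drive_tool:
  series: "255 1 -35 10 0.03;255 1 -38 10 0.04;255 1 -38 0 0.04;255 1 -38 0 0.04;255 1 -38 0 0.04;255 1 -38 0 0.04;255 1 -38 0 0.04;255 2 -38 0 0.03"

```text
clock: 5.42
position: [521.6, -71.4, 337.3]
ee_rot: [-0.0, 0.664, 0.748, -0.0]
force: [0.6, -0.5, -2.8]
finger_gap: 23.1
grasp_force: 40.5
```

>>> drive_tool:
  series: "255 0 -8 -20 0;255 0 0 -20 0;255 0 0 -20 0;255 0 0 -16 0;255 0 0 0 0"

```text
clock: 5.83
position: [520.8, -77.8, 257.7]
ee_rot: [-0.003, 0.665, 0.747, -0.002]
force: [-1.2, -1.1, -1.8]
finger_gap: 23.0
grasp_force: 40.4
```

>>> drive_tool:
  series: "255 2 0 -6 0;255 0 0 -5 0;255 0 0 -3 0;255 0 0 0 0"

```text
clock: 6.17
position: [524.5, -77.5, 247.0]
ee_rot: [0.0, 0.664, 0.747, -0.0]
force: [-0.1, -0.6, -1.2]
finger_gap: 23.3
grasp_force: 40.4
```

```bash
python3 - <<'E'
from h import *
save('side','s1')
E
```

```text
(no output)
```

View pics/s1.png

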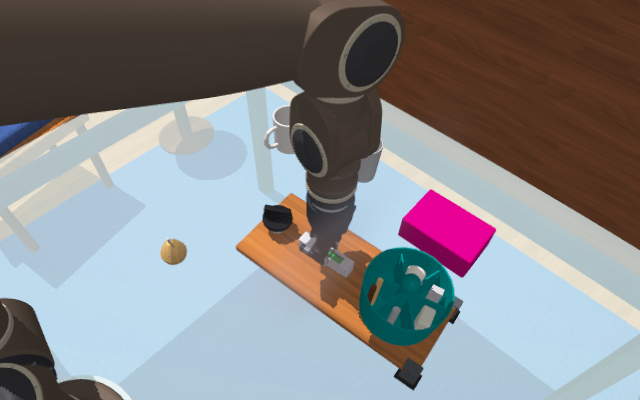

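The level is in the grip just above the board, from about (303,243) to (350,268), roughly midway between knob (277,217) and caddy wall (365,290).

>>> drive_tool:
  series: "255 0 0 -2 0;255 0 0 -2 0;255 0 0 0 0;255 0 0 0 0"

```text
clock: 6.55
position: [524.6, -77.7, 243.6]
ee_rot: [0.001, 0.665, 0.747, 0.0]
force: [0.1, -0.4, 2.3]
finger_gap: 23.2
grasp_force: 41.0
```

>>> drive_tool:
  series: "180 0 0 0 0;120 0 0 0 0;60 0 0 0 0;0 0 0 0 0;0 0 0 0 0;0 0 0 10 0;0 0 0 25 0;0 0 0 35 0"

```text
clock: 7.22
position: [523.4, -77.5, 311.7]
ee_rot: [-0.002, 0.665, 0.747, -0.002]
force: [-0.1, 0.7, -0.7]
finger_gap: 85.2
grasp_force: 0.0
```

>>> drive_tool:
  series: "0 0 0 35 0.05;0 -2 15 15 0.05;0 -2 20 0 0.05;0 -2 20 0 0.08;0 -2 20 0 0.08;0 -2 20 0 0.08;0 -2 18 0 0.05;0 0 0 0 0"

```text
clock: 7.88
position: [512.0, 37.5, 363.8]
ee_rot: [0.0, 0.483, 0.875, 0.001]
force: [0.2, -0.3, 0.2]
finger_gap: 85.3
grasp_force: 0.0
```

```bash
python3 - <<'E'
from h import *
np.set_printoptions(precision=3,suppress=True)
save('side','s2');save('top','t2')
for c,z in (('side',76),('top',84)):
  for n in ('level','knob'):
    for r in ctrl.silhouettes(c,n)[:1]:
      q=cv2.minAreaRect(cv2.findNonZero(r['mask'].astype(np.uint8)));print(c,n,r['conf'],q,atz(c,q[0],z if n=='level' else 110))
s=ctrl.read_state();print(s['q'],s['position'])
E
```

```text
side level 0.91 ((325.38458251953125, 255.9230499267578), (62.126426696777344, 18.859806060791016), 33.690067291259766) [525.315 -74.979  76.   ]
side knob 0.85 ((277.0, 218.5), (27.0, 30.0), 90.0) [506.13   31.875 110.   ]
[ 0.068  0.107 -0.151  1.312 -0.     1.083] [512.465  34.64  363.132]
```

View pics/s2.png

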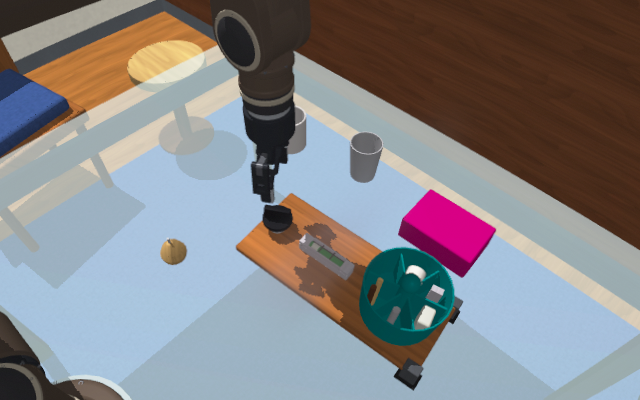

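>>> drive_tool:
  series: "0 -2 1 -20 0;0 0 1 -25 0;0 0 0 -22 0;0 0 0 -14 0;0 0 0 -4 0;0 0 0 0 0"

```text
clock: 8.68
position: [510.0, 36.7, 276.9]
ee_rot: [-0.001, 0.486, 0.874, -0.001]
force: [0.3, 0.2, -0.3]
finger_gap: 85.4
grasp_force: 0.0
```

>>> drive_tool:
  series: "160 0 0 0 0;200 0 0 0 0;230 0 0 0 0;255 0 0 0 0;255 0 0 0 0;255 0 0 0 0;255 0 0 0 0;255 0 0 0 0"
  grip_force: 50

```text
clock: 9.35
position: [511.4, 37.8, 278.6]
ee_rot: [0.001, 0.485, 0.874, 0.001]
force: [4.4, 2.4, -1.1]
finger_gap: 11.1
grasp_force: 50.8
```

```bash
python3 - <<'E'
from h import *
np.set_printoptions(precision=3,suppress=True)
save('side','s3')
s=ctrl.read_state();print(s['q'],s['position'],s['force'],s['moment'],s['finger_gap'])
E
```

```text
[ 0.073  0.132 -0.311  1.125  0.001  1.087] [511.388  37.797 278.633] [ 4.936  2.103 -0.047] [ 0.75  -1.252  0.075] 11.20797293697248
```

>>> drive_tool:
  series: "255 0 1 -5 0;255 0 1 -5 0;255 0 1 -5 0;255 0 0 -4 0;255 0 0 0 0"

```text
clock: 9.82
position: [511.1, 40.8, 258.7]
ee_rot: [0.001, 0.485, 0.874, 0.001]
force: [5.6, 4.4, 5.3]
finger_gap: 11.2
grasp_force: 49.9
```

>>> drive_tool:
  series: "255 0 0 -2 0;255 0 1 -2 0;255 0 0 0 0;255 0 0 0 0"

```text
clock: 10.15
position: [510.9, 41.7, 255.2]
ee_rot: [0.001, 0.485, 0.874, 0.001]
force: [4.9, 2.6, 5.6]
finger_gap: 11.2
grasp_force: 49.9
```

>>> drive_tool:
  series: "255 0 0 -2 0;255 0 0 0 0;255 0 0 0 0"

```text
clock: 10.4
position: [510.9, 41.8, 253.3]
ee_rot: [0.001, 0.485, 0.874, 0.001]
force: [3.5, 4.1, 5.5]
finger_gap: 11.3
grasp_force: 49.9
```

>>> drive_tool:
  series: "255 0 0 -2 0;255 0 0 0 0;255 0 0 0 0"

```text
clock: 10.65
position: [510.9, 41.9, 251.3]
ee_rot: [0.001, 0.485, 0.874, 0.001]
force: [3.8, 5.2, 6.6]
finger_gap: 11.0
grasp_force: 50.0
```

>>> drive_tool:
  series: "255 0 0 -2 0;255 0 0 0 0;255 0 0 0 0"

```text
clock: 10.9
position: [510.9, 41.9, 250.0]
ee_rot: [0.001, 0.485, 0.874, 0.001]
force: [2.0, 4.9, 10.8]
finger_gap: 10.9
grasp_force: 50.5
```

>>> drive_tool:
  series: "255 0 0 -2 0;255 0 0 0 0;255 0 0 0 0;255 0 0 0 0;255 0 0 0 0;255 0 0 0 0;255 0 0 0 0;255 0 0 0 0"

```text
clock: 11.57
position: [510.9, 41.9, 249.8]
ee_rot: [0.002, 0.485, 0.874, 0.002]
force: [-2.4, 4.8, 23.6]
finger_gap: 10.8
grasp_force: 52.4
```

>>> drive_tool:
  series: "255 0 0 0 0;255 0 0 0 0;255 0 0 0 0;255 0 0 0 0;255 0 0 0 0;255 0 0 0 0;255 0 0 0 0;255 0 0 0 0"

```text
clock: 12.23
position: [510.9, 41.9, 249.8]
ee_rot: [0.002, 0.485, 0.874, 0.002]
force: [-2.6, 4.7, 23.8]
finger_gap: 10.8
grasp_force: 52.4
```

>>> drive_tool:
  series: "255 0 0 0 0;255 0 0 0 0;255 0 0 0 0;255 0 0 0 0;255 0 0 0 0;255 0 0 0 0;255 0 0 0 0;255 0 0 0 0"

```text
clock: 12.9
position: [510.9, 41.9, 249.8]
ee_rot: [0.002, 0.485, 0.874, 0.002]
force: [-2.9, 3.2, 23.8]
finger_gap: 10.9
grasp_force: 52.4
```

```bash
cat > crop.py <<'E'
from h import *
import sys
im=ctrl.grab_frame('side'); n=sys.argv[1]
cv2.imwrite(f'pics/{n}_full.png',im[:,:,::-1])
c=im[225:295,280:370,::-1]
cv2.imwrite(f'pics/{n}.png',cv2.resize(c,(720,560),interpolation=cv2.INTER_CUBIC))
E
python3 crop.py b0
```

```text
(no output)
```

View pics/b0.png

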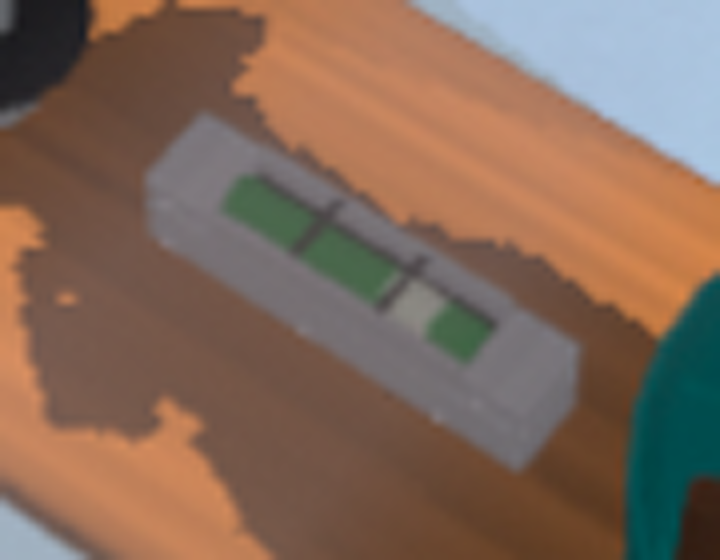

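The bubble (crop ~(413,305)) sits beyond the caddy-side line, about 15–16 mm from the middle of the lines (~(360,256)), so I need to turn about 1.1 rad clockwise.

>>> drive_tool:
  series: "255 0 0 0 -0.05;255 0 0 0 -0.07;255 0 0 0 -0.07;255 0 0 0 -0.07;255 0 0 0 -0.07;255 0 0 0 -0.07;255 0 0 0 -0.05;255 0 0 0 -0.05"

```text
clock: 13.62
position: [510.8, 41.8, 249.8]
ee_rot: [0.001, 0.687, 0.726, 0.002]
force: [-2.2, 4.0, 23.3]
finger_gap: 10.7
grasp_force: 52.5
```

>>> drive_tool:
  series: "255 0 0 0 -0.07;255 0 0 0 -0.07;255 0 0 0 -0.07;255 0 0 0 -0.07;255 0 0 0 -0.07;255 0 0 0 -0.07;255 0 0 0 -0.05;255 0 0 0 -0.03"

```text
clock: 14.28
position: [510.7, 41.9, 249.8]
ee_rot: [0.0, 0.846, 0.534, 0.002]
force: [-2.5, 3.1, 24.5]
finger_gap: 10.9
grasp_force: 52.5
```

>>> drive_tool:
  series: "255 0 0 0 0;255 0 0 0 0;255 0 0 0 0;255 0 0 0 0;255 0 0 0 0;255 0 0 0 0;255 0 0 0 0;255 0 0 0 0"

```text
clock: 14.95
position: [510.7, 41.8, 249.8]
ee_rot: [0.0, 0.845, 0.535, 0.002]
force: [-1.7, 3.5, 24.5]
finger_gap: 11.0
grasp_force: 52.5
```

>>> drive_tool:
  series: "255 0 0 0 0;255 0 0 0 0;255 0 0 0 0;255 0 0 0 0;255 0 0 0 0;255 0 0 0 0;255 0 0 0 0;255 0 0 0 0"

```text
clock: 15.62
position: [510.7, 41.8, 249.8]
ee_rot: [0.0, 0.845, 0.535, 0.002]
force: [-2.8, 5.0, 23.7]
finger_gap: 11.0
grasp_force: 52.5
```

>>> drive_tool:
  series: "255 0 0 0 0;255 0 0 0 0;255 0 0 0 0;255 0 0 0 0;255 0 0 0 0;255 0 0 0 0;255 0 0 0 0;255 0 0 0 0"

```text
clock: 16.28
position: [510.7, 41.8, 249.8]
ee_rot: [0.0, 0.845, 0.535, 0.002]
force: [-1.7, 3.7, 23.5]
finger_gap: 11.0
grasp_force: 52.5
```

>>> drive_tool:
  series: "255 0 0 0 0;255 0 0 0 0;255 0 0 0 0;255 0 0 0 0;255 0 0 0 0;255 0 0 0 0;255 0 0 0 0;255 0 0 0 0"

```text
clock: 16.95
position: [510.7, 41.9, 249.8]
ee_rot: [0.0, 0.845, 0.535, 0.002]
force: [-2.8, 4.1, 24.0]
finger_gap: 11.1
grasp_force: 52.5
```

```bash
python3 crop.py b1
```

```text
(no output)
```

View pics/b1.png

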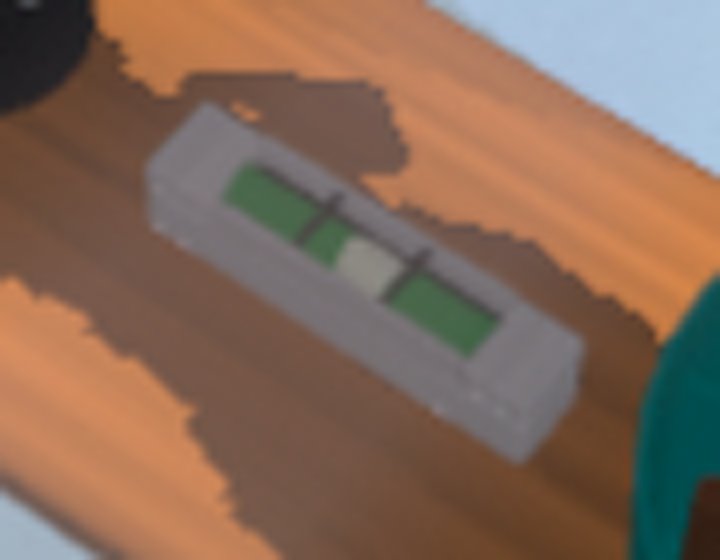

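The bubble is now between the lines but touches the caddy-side line (crop ~(403,272)), about 3.5 mm off, so I'll turn 0.25 rad more.

>>> drive_tool:
  series: "255 0 0 0 -0.05;255 0 0 0 -0.07;255 0 0 0 -0.07;255 0 0 0 -0.05;255 0 0 0 0;255 0 0 0 0;255 0 0 0 0;255 0 0 0 0"

```text
clock: 17.67
position: [510.7, 41.8, 249.8]
ee_rot: [-0.0, 0.903, 0.43, 0.002]
force: [-2.2, 2.8, 23.6]
finger_gap: 11.2
grasp_force: 52.6
```

>>> drive_tool:
  series: "255 0 0 0 0;255 0 0 0 0;255 0 0 0 0;255 0 0 0 0;255 0 0 0 0;255 0 0 0 0;255 0 0 0 0;255 0 0 0 0"

```text
clock: 18.33
position: [510.7, 41.9, 249.8]
ee_rot: [-0.0, 0.903, 0.43, 0.002]
force: [-2.4, 3.7, 24.3]
finger_gap: 11.2
grasp_force: 52.6
```

>>> drive_tool:
  series: "255 0 0 0 0;255 0 0 0 0;255 0 0 0 0;255 0 0 0 0;255 0 0 0 0;255 0 0 0 0;255 0 0 0 0;255 0 0 0 0"

```text
clock: 19.0
position: [510.7, 41.8, 249.8]
ee_rot: [-0.0, 0.903, 0.43, 0.002]
force: [-2.3, 3.5, 24.5]
finger_gap: 11.1
grasp_force: 52.6
```

>>> drive_tool:
  series: "255 0 0 0 0;255 0 0 0 0;255 0 0 0 0;255 0 0 0 0;255 0 0 0 0;255 0 0 0 0;255 0 0 0 0;255 0 0 0 0"

```text
clock: 19.67
position: [510.7, 41.9, 249.9]
ee_rot: [-0.0, 0.903, 0.43, 0.002]
force: [-2.2, 3.6, 24.9]
finger_gap: 11.0
grasp_force: 52.6
```

>>> drive_tool:
  series: "255 0 0 0 0;255 0 0 0 0;255 0 0 0 0;255 0 0 0 0;255 0 0 0 0;255 0 0 0 0;255 0 0 0 0;255 0 0 0 0"

```text
clock: 20.33
position: [510.7, 41.9, 249.8]
ee_rot: [-0.0, 0.903, 0.43, 0.002]
force: [-2.3, 4.4, 23.4]
finger_gap: 10.9
grasp_force: 52.6
```

```bash
python3 crop.py b2
```

```text
(no output)
```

View pics/b2.png

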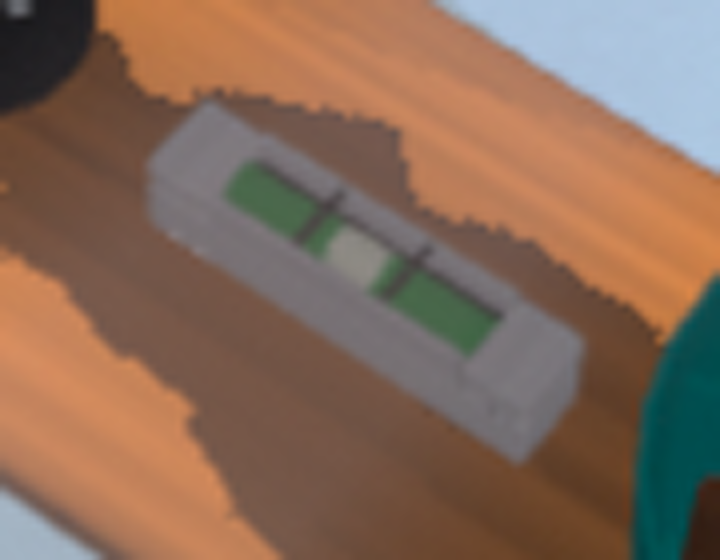

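The bubble (crop ~(358,256)) sits midway between the lines at (317,220) and (405,272), with green on both sides, so I'm handing in.

```bash
python3 -c "
from workcell import ctrl
print(ctrl.job_done())"
```

```text
the job is handed in; nothing more can be done
None
```

I handed the job in at about 20 s: the level lies on the bare wood midway between caddy and knob, and the gripper still holds the knob, pressing its foot on the glass with a wrist force of about 24 N. In the last picture the bubble is within about 1 mm of centre; the hand-in returned no verdict.

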